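# Turn the serving board over in its drying rack

### The job

Two wooden serving boards lean side by side in the steel drying rack, and both should dry with their grooved face outward (up and away from the bars they lean on). One was put in the wrong way round and shows its plain face: turn that board over and stand it back in its own half of the rack, on its short edge as before, leaning on the bars with the groove outward. Leave the other board and the things standing around where they are.

Things in the scene. Friction and masses are not known exactly. Their poses are not given: they have to be found in the camera images.
- rack: Fixed steel-rod drying rack, 272 mm along its y, 155 along x. Origin on the worktop under its middle, z up, open front to -x. Boards stand on a sloping ledge and lean back 35 degrees from vertical (upper edge towards +x) on two round bars along y. Two places, centred at y = -66 and +66 mm, a 16 mm pin between them. A board at rest has its centre at (7, +-66, 102) mm.
- ledge (a point): Where the rack's ledge meets the back, mid-length; axes as rack. From here the slope rises along (0.574, 0, 0.819), outward normal (-0.819, 0, 0.574). The bars touch the slope 22 and 82 mm up; no part of the rack is more than 91 mm up, so the upper 59 mm of a board is free on both faces. Ledge 32 mm deep along the normal, with a 14 mm high lip in front.
- board_turned: The board standing the wrong way round, its plain face outward; in either of the two places. Wood, 150 x 110 x 14 mm, 0.17 kg. One broad face is plain; the other has a juice groove 10 mm wide, 5 deep, all round, 13 mm in from the edges. Origin at its centre; x along the 150 mm length, y along the width, z out of the grooved face.
- board_right: The board standing the right way round, its grooved face outward; in the other place. Wood, 150 x 110 x 14 mm, 0.17 kg. One broad face is plain; the other has a juice groove 10 mm wide, 5 deep, all round, 13 mm in from the edges. Origin at its centre; x along the 150 mm length, y along the width, z out of the grooved face.
- ramekin_0: Bystander: small white ramekin, 69 mm across, 38 mm high, in front of the rack. Origin under its centre, z up.
- shot_glass: Bystander: clear shot glass, 48 mm across, 61 mm high, in front of the rack. Origin under its centre, z up.
- spoon_1: Bystander: steel teaspoon lying flat, 132 x 26 x 9 mm, in front of the rack. Origin under its centre, x along its length.
- salt_shaker: Bystander: salt shaker, 44 mm across, 90 mm high, behind the rack. Origin under its centre, z up.
- tin_small: Bystander: small food tin, 58 mm across, 72 mm high, at the back of the worktop. Origin under its centre, z up.

How it is judged:
At the end, for the whole second after the job is handed in: Both boards stand at rest on the rack in their own places (centre within 3 cm of where it was), leaning back with the grooved face outward (the face's normal 43 to 69 degrees from vertical; 55 is a board lying on both bars), width along the rack within 0.2 rad (angle between board_turned's own z axis and vertical between 0.75 and 1.2 rad and angle between the y axis of each of board_turned, board_right and the y axis of rack, either way round below 0.2 rad and distance of each of board_turned, board_right from where it was at the start of the episode below 0.03 m and contact force between each of board_turned, board_right and rack above 0.1 N and linear speed of each of board_turned, board_right below 0.02 m/s and angle between board_right's own z axis and vertical between 0.75 and 1.2 rad); the robot touches nothing.
It fails at once if a bystander (ramekin, shot glass, teaspoon, salt shaker or tin) is shifted by more than 3 cm (distance of any of ramekin_0, shot_glass, spoon_1, salt_shaker, tin_small from where it was at the start of the episode above 0.03 m).
It fails at once if the other board is lifted or shifted by more than 3 cm (distance of board_right from where it was at the start of the episode above 0.03 m).
It also fails if it takes over 43 s, if anything falls off the work surface, if the arm or the gripper's body presses on something with over 40 N, if the wrist force passes 120 N, or if a joint passes its speed limit or range.

### The arm

A 7-joint arm with a two-finger parallel gripper is mounted at the origin on a cart in front of the work surface, level with it; the furniture and walls round the work are solid. World frame = base frame: x ahead of the robot, y to its left, z up, the work surface at z = 0. Lengths are in m, angles in rad, forces in N, time in s.
With the tool pointing down it reaches from about 0.425 to 0.95 m from the base axis. Payload 4.7 kg.
Tool frame: the origin (TCP) lies on the centre line of the jaws, within the pads' length; the fingertips stand robot.nose_length ahead of it and the grasp point (between the pads) lies 8 mm behind it (robot.nose_length is the distance from the TCP to the fingertips, in m); z points along the fingers, y is the line along which they close (so a half turn about z gives the same grasp; the last joint's range is limited). The gripper opens to 85 mm and grips with 20 to 120 N. Pads are 22 mm wide; open, the fingers measure 114 mm over their backs; the gripper's body (76 mm by 85 mm) begins 54 mm behind the grasp point. The pads swing forward as they close: fully open they stand 13 mm farther back than shut.
Start: joints at [-1.287, 0.469, -0.049, 1.532, 0.024, 1.141, -0.082], TCP at [0.208, 0.642, 0.242] pointing down, gripper open.
Joint ranges: [-2.59, 2.59], [-0.33, 1.99], [-1.39, 1.29], [0.1, 2.45], [-1.04, 4.18], [0.21, 1.99], [-2.66, 2.66]. Speed limits (rad/s): [2.57, 2.57, 3.14, 3.14, 3.14, 3.14, 3.14].

### API

Orientations are given as [roll, pitch, yaw] about the fixed x, y, z axes, in that order (R = Rz(yaw) Ry(pitch) Rx(roll)).
In Python, from plant import robot gives the robot as it stands. Calls block until the motion is done:
- robot.goto(position, orientation): joint-space move of the TCP to a pose.
- robot.move_straight(position, vel=0.15, attitude=None, contact_N=None): straight line of the TCP; attitude=None keeps the orientation; vel is the mean speed in m/s. With contact_N (N) it stops when the force on the tool has changed by that much, and returns True; else False.
- robot.move_joints(angles): joint-space move.
- robot.grip(opening, strength=None): opening from 0.0 (shut) to 1.0 (fully open); strength is the grip in N (None keeps the last); returns when the fingers have stopped.
- robot.sleep(seconds).
- robot.inverse_kinematics(position, orientation): joint angles nearest the present ones, or None.
- robot.sense(): the state.
- robot.grab_frame(name): name is "scene" or "top" or "wrist"; returns a dict with "image" (384x512x3 uint8, red, green, blue), "range_z" (384x512 float32, m along the optical axis (not along the pixel's ray), 0 where there is no reading), "fx", "fy", "cx", "cy" (pixels), "R" (3x3) and "t" (3): a world point X has camera coordinates R X + t. Camera axes: x right, y down, z forward; pixel columns grow to the right and rows downward; lengths in m; the calibration is good to about 2 mm. The wrist camera is an equidistant fisheye: a pixel r from the principal point sees the ray r / f radians off the axis. A picture is of the moment at which its call begins.
A pose or a line that the arm cannot do raises robot.IKError and nothing moves.
- robot.close_job(): hands the job in; it is judged then, once.
The state is a dict: "t": time; "joint_pos": joint angles; "joint_velocities": joint speeds; "effort": joint torques, N m; "tcp_pos": TCP position; "tcp_rot": TCP orientation; "wrist_force": force on the tool from outside, world axes, zero at the start; "torque": the same for the moment, N m; "opening": opening from 0.0 (shut) to 1.0 (fully open); "gripper_force": force on a finger pad.
Only numpy, scipy, OpenCV 4.12 (cv2) and the standard library are available. Lean on these libraries where they do the work, as an engineer would, in place of code of your own. Each camera call takes 0.05 s, during which the arm holds its last target. There are 200 camera calls.

## Working session

There is one attempt and no reset: what is moved stays moved. The work goes in short steps, each a Python script; the robot and the scene stay as the last script left them, time stands still between calls to the robot, and variables do not carry over. Pictures are saved under pics/ and viewed, at most 10 in all, crops included, and the job is handed in when it is done.

```bash
mkdir -p pics; ls; python3 - <<'E'
from plant import robot
import cv2,numpy as np,pickle
s=robot.sense();print(s,robot.nose_length)
F={}
for n in("scene","top","wrist"):
    f=robot.grab_frame(n);F[n]=f
    print(n,f["fx"],f["fy"],f["cx"],f["cy"],np.round(f["R"],3).tolist(),np.round(f["t"],3))
    
pickle.dump(F,open("f0.pkl","wb"))
im=np.hstack([F["scene"]["image"],F["top"]["image"]])
cv2.imwrite("pics/a.png",cv2.cvtColor(cv2.resize(F["scene"]["image"],(768,576)),cv2.COLOR_RGB2BGR))
cv2.imwrite("pics/b.png",cv2.cvtColor(cv2.resize(F["top"]["image"],(768,576)),cv2.COLOR_RGB2BGR))
E
```

```text
pics
{'t': 0.0, 'joint_pos': array([-1.28690414,  0.46944022, -0.0485785 ,  1.53370783,  0.02412087,
        1.14103108, -0.08229579]), 'joint_velocities': array([ 0.00069824, -0.00098594, -0.00043932,  0.00063016,  0.00040702,
        0.0012344 , -0.00305078]), 'effort': array([-2.56714693e-04, -5.10304642e+01, -4.66729724e-02, -2.37710863e+01,
        1.07389677e-02,  7.57589500e-03, -2.49058161e-06]), 'tcp_pos': array([0.20753538, 0.64169503, 0.24125631]), 'tcp_rot': array([-3.13959509e+00,  1.02033048e-04,  2.82883076e+00]), 'wrist_force': array([-0.12549345,  0.05489356, -0.44493118]), 'torque': array([-0.02153848,  0.01894134, -0.02859838]), 'gripper_force': 0.0, 'opening': 0.9978065127156888} 0.011
scene 476.1656418531997 476.1656418531997 263.39765164793005 191.9359072059311 [[0.88, -0.476, 0.002], [-0.339, -0.629, -0.7], [0.334, 0.615, -0.714]] [-0.461  0.227  0.948]
top 391.47779434958056 391.47779434958056 255.85752332943912 191.50644824906666 [[-0.022, -1.0, -0.01], [-0.981, 0.024, -0.191], [0.191, 0.005, -0.982]] [0.016 0.515 0.952]
wrist 297.3186396354542 297.3186396354542 259.45884291975506 194.70660068307922 [[0.307, 0.952, -0.001], [0.899, -0.29, 0.328], [0.311, -0.102, -0.945]] [-0.674 -0.043  0.38 ]
```

View pics/a.png

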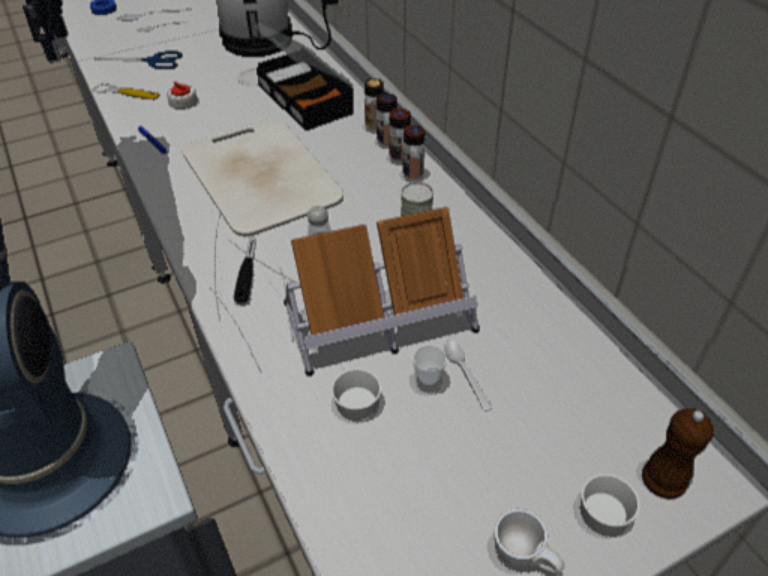

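View pics/b.png

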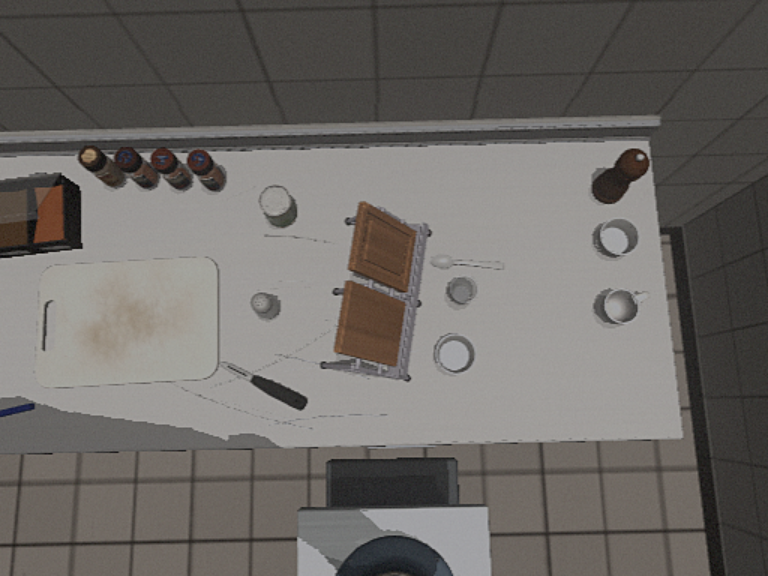

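The plain board is the near one, around (338,280) in scene and (372,325) in top. The grooved one is at (420,262) and (382,247). The rack's back points to world +y (left in top). I'll measure both boards from the depth in the two views.

```bash
cat > h.py <<'E'
import numpy as np,cv2
def cloud(f,m):
    v,u=np.nonzero(m&(f["range_z"]>0)); z=f["range_z"][v,u]
    C=np.c_[(u-f["cx"])/f["fx"]*z,(v-f["cy"])/f["fy"]*z,z]
    return (C-f["t"])@f["R"]
def wood(f):
    h=cv2.cvtColor(f["image"],cv2.COLOR_RGB2HSV)
    return (h[...,0]<20)&(h[...,1]>110)
def boards(F,poly):
    out={}
    for n,pp in poly.items():
        for k,p in enumerate(pp):
            f=F[n];m=np.zeros(f["range_z"].shape,np.uint8)
            cv2.fillPoly(m,[np.int32(np.array(p)/1.5)],1)
            P=cloud(f,(m>0)&wood(f)); 
            c=np.median(P,0);P=P[np.linalg.norm(P-c,axis=1)<.12]
            for _ in range(4):
                c=P.mean(0);n_=np.linalg.svd(P-c,full_matrices=False)[2][2]
                d=(P-c)@n_;P=P[abs(d)<max(.003,2*np.std(d))]
            n_*=np.sign(n_[2])
            y=np.cross([0,0,1],n_);y/=np.linalg.norm(y);s=np.cross(n_,y)*1.
            if s[2]<0:s=-s
            q=np.float32(np.c_[(P-c)@y,(P-c)@s]);r=cv2.minAreaRect(q)
            ctr=c+r[0][0]*y+r[0][1]*s
            print(n,k,len(P),"n",n_.round(3),"tilt",np.degrees(np.arccos(n_[2])).round(1),"yaw out",np.degrees(np.arctan2(n_[1],n_[0])).round(1),"face ctr",ctr.round(4),"ctr",(ctr-.007*n_).round(4),np.round(r[1],4),round(r[2],1))
E
python3 - <<'E'
from h import *
import pickle
F=pickle.load(open("f0.pkl","rb"))
boards(F,{"scene":[[(285,235),(372,220),(388,330),(310,342)],[(374,214),(452,202),(470,300),(388,318)]],
"top":[[(340,276),(412,296),(404,372),(328,358)],[(352,196),(424,222),(412,296),(344,272)]]})
# bystanders from top: pixel -> point
f=F["top"]
for n,(u,v) in dict(salt=(262,300),tin=(276,200),ram=(455,354),shot=(461,290),board=(130,320)).items():
    m=np.zeros(f["range_z"].shape,bool);u=int(u/1.5);v=int(v/1.5);m[v-2:v+3,u-2:u+3]=1
    print(n,np.median(cloud(f,m),0).round(3))
E
```

```text
scene 0 2814 n [-0.142 -0.805  0.576] tilt 54.8 yaw out -100.0 face ctr [0.4425 0.0222 0.1092] ctr [0.4435 0.0279 0.1051] [0.1088 0.1408] 0.4
scene 1 2443 n [-0.14  -0.808  0.573] tilt 55.1 yaw out -99.8 face ctr [5.679e-01 5.000e-04 1.085e-01] ctr [0.5689 0.0062 0.1045] [0.1412 0.1097] 89.8
top 0 1141 n [-0.141 -0.804  0.578] tilt 54.7 yaw out -100.0 face ctr [0.4438 0.0217 0.1063] ctr [0.4448 0.0273 0.1023] [0.1527 0.1098] 89.7
top 1 772 n [-0.142 -0.801  0.581] tilt 54.5 yaw out -100.1 face ctr [0.5687 0.     0.1059] ctr [0.5697 0.0056 0.1018] [0.1098 0.1516] 0.4
salt [0.492 0.206 0.087]
tin [0.671 0.187 0.067]
ram [ 0.403 -0.116  0.003]
shot [ 0.516 -0.131  0.013]
board [0.476 0.457 0.008]
```

```bash
cat >> h.py <<'E'
from scipy.spatial.transform import Rotation as Ro
a=np.radians(80);RX=np.array([np.cos(a),np.sin(a),0]);Z=np.array([0,0,1.])
S=.574*RX+.819*Z;N=-.819*RX+.574*Z;Y=np.cross(Z,RX)
C0=np.array([.444,.0275,.1025])
def ori(zt,yt):
    zt=zt/np.linalg.norm(zt);yt=yt/np.linalg.norm(yt)
    return Ro.from_matrix(np.c_[np.cross(yt,zt),yt,zt]).as_euler("xyz")
def turn(deg,tilt=35): # tool along -s at given lean, closing axis = n turned about s
    t=np.radians(tilt);s=np.sin(t)*RX+np.cos(t)*Z;n=-np.cos(t)*RX+np.sin(t)*Z
    return ori(-s,Ro.from_rotvec(np.radians(deg)*s).apply(n))
G=.042  # TCP up-slope from board centre
E
python3 - <<'E'
from h import *
from plant import robot
for lift in (0,.05,.17,.2):
  for off in (np.zeros(3),np.array([.1,0,0])):
    for d in (0,90,180,270):
        q=robot.inverse_kinematics(C0+S*(G+lift)+off,turn(d)); print(lift,off[0],d,None if q is None else np.round(q,2))
E
```

```text
0 0.0 0 [-1.07  0.53  0.74  2.07  0.21  1.   -2.23]
0 0.0 90 [-0.95  0.48  0.57  2.06  0.3   1.03 -0.76]
0 0.0 180 [-0.64  0.43  0.16  2.04  0.46  1.11  0.62]
0 0.0 270 [-0.41  0.43 -0.12  2.03  0.55  1.17  2.09]
0 0.1 0 [-0.94  0.66  0.73  1.85  0.15  1.06 -2.1 ]
0 0.1 90 [-0.86  0.62  0.61  1.84  0.23  1.08 -0.61]
0 0.1 180 [-0.54  0.55  0.15  1.82  0.46  1.17  0.73]
0 0.1 270 [-0.35  0.55 -0.11  1.81  0.57  1.24  2.19]
0.05 0.0 0 [-1.12  0.48  0.75  2.    0.21  1.13 -2.25]
0.05 0.0 90 [-0.99  0.43  0.57  1.99  0.29  1.15 -0.77]
0.05 0.0 180 [-0.64  0.39  0.11  1.97  0.44  1.23  0.63]
0.05 0.0 270 [-0.43  0.4  -0.15  1.96  0.51  1.28  2.11]
0.05 0.1 0 [-0.99  0.62  0.75  1.79  0.14  1.16 -2.1 ]
0.05 0.1 90 [-0.92  0.59  0.65  1.78  0.21  1.18 -0.59]
0.05 0.1 180 [-0.56  0.52  0.13  1.76  0.44  1.27  0.74]
0.05 0.1 270 [-0.37  0.52 -0.13  1.75  0.55  1.34  2.21]
0.17 0.0 0 [-1.2   0.41  0.75  1.81  0.22  1.4  -2.26]
0.17 0.0 90 [-1.05  0.37  0.54  1.8   0.28  1.43 -0.77]
0.17 0.0 180 [-0.69  0.34  0.07  1.78  0.39  1.49  0.65]
0.17 0.0 270 [-0.48  0.35 -0.2   1.77  0.45  1.53  2.15]
0.17 0.1 0 [-1.06  0.58  0.78  1.6   0.14  1.42 -2.1 ]
0.17 0.1 90 [-0.96  0.53  0.61  1.59  0.22  1.44 -0.61]
0.17 0.1 180 [-0.62  0.48  0.1   1.57  0.41  1.52  0.77]
0.17 0.1 270 [-0.42  0.49 -0.18  1.56  0.51  1.57  2.24]
0.2 0.0 0 [-1.22  0.4   0.75  1.75  0.21  1.47 -2.26]
0.2 0.0 90 [-1.07  0.36  0.54  1.74  0.27  1.49 -0.77]
0.2 0.0 180 [-0.71  0.34  0.07  1.72  0.38  1.55  0.66]
0.2 0.0 270 [-0.49  0.35 -0.21  1.71  0.44  1.59  2.15]
0.2 0.1 0 [-1.07  0.57  0.78  1.54  0.14  1.48 -2.09]
0.2 0.1 90 [-0.97  0.53  0.61  1.53  0.22  1.5  -0.61]
0.2 0.1 180 [-0.63  0.48  0.09  1.51  0.41  1.58  0.77]
0.2 0.1 270 [-0.43  0.49 -0.2   1.5   0.5   1.63  2.25]
```

```bash
python3 - <<'E'
from h import *
from plant import robot
robot.goto(C0+S*(G+.12),turn(180))
robot.grip(.6,60)
s=robot.sense();print(s["t"],s["tcp_pos"]-(C0+S*(G+.12)),s["joint_pos"].round(2))
print(robot.move_straight(C0+S*G,vel=.12,contact_N=6))
s=robot.sense();print(s["t"],s["wrist_force"],((s["tcp_pos"]-C0-S*G)@np.c_[Y,S,N]).round(4))
f=robot.grab_frame("scene");cv2.imwrite("pics/c.png",cv2.resize(f["image"][80:280,130:390,::-1],None,fx=3,fy=3))
E
```

```text
2.6583 [-2.77093756e-05  1.04713156e-04 -1.59311833e-05] [-0.67  0.35  0.09  1.87  0.41  1.39  0.64]
False
3.8083 [ 0.41655552  0.39898699 -0.92068514] [-0.0004  0.0007 -0.0004]
```

View pics/c.png

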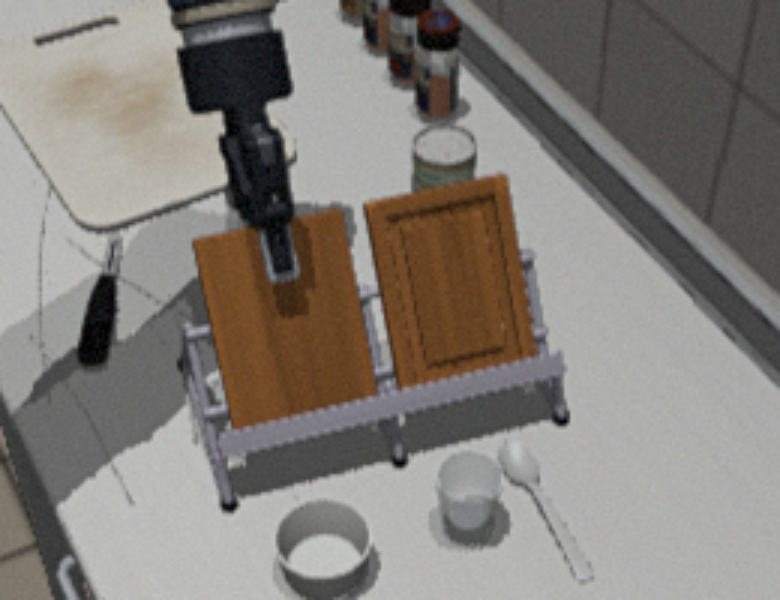

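The front finger (280,265) is centred on the plain board and the other finger is behind it. Next I grip, lift and turn.

```bash
python3 - <<'E'
from h import *
from plant import robot
robot.grip(0,60)
s=robot.sense();print(s["t"],s["opening"],s["gripper_force"],s["wrist_force"].round(1))
robot.move_straight(C0+S*(G+.01)+N*.003,vel=.05)
robot.move_straight(C0+S*(G+.19)+N*.003,vel=.12)
s=robot.sense();print(s["t"],s["opening"],s["gripper_force"],s["wrist_force"].round(1))
for d in(90,0): robot.goto(C0+S*(G+.19)+N*.003,turn(d))
robot.sleep(.3)
s=robot.sense();print(s["t"],s["opening"],s["gripper_force"],s["wrist_force"].round(1),s["joint_pos"].round(2))
F={n:robot.grab_frame(n) for n in("scene","top")}
import pickle;pickle.dump(F,open("f1.pkl","wb"))
f=F["scene"];cv2.imwrite("pics/d.png",cv2.resize(f["image"][40:240,130:390,::-1],None,fx=3,fy=3))
f=F["top"];cv2.imwrite("pics/e.png",cv2.resize(f["image"][110:270,160:340,::-1],None,fx=3,fy=3))
E
```

```text
4.2833 0.15770153106824017 59.17192339897156 [-1.3 -1.1  5.3]
6.2917 0.1538596047711581 58.43255639076233 [ 0.6 -0.4 -2.3]
9.2583 0.15781020249599728 58.5235333442688 [ 0.5  0.4 -2.6] [-1.11  0.37  0.61  1.77  0.26  1.47 -2.32]
```

View pics/d.png

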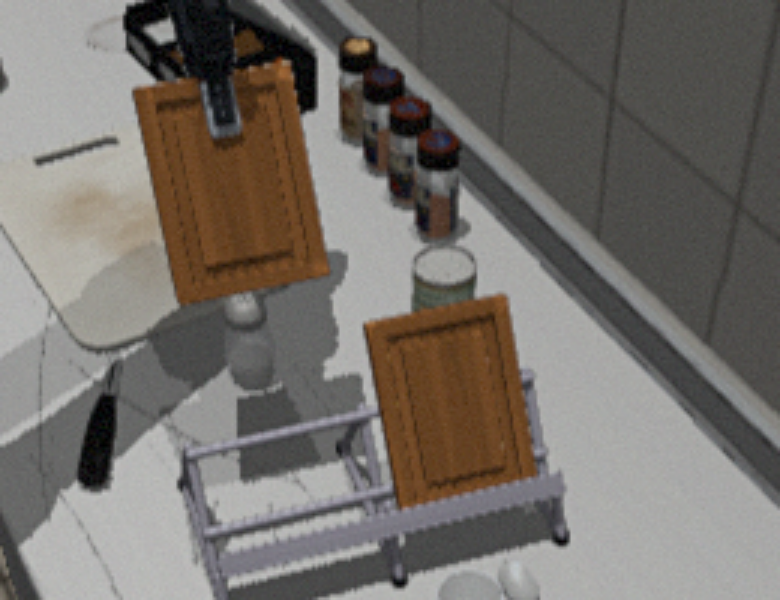

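View pics/e.png

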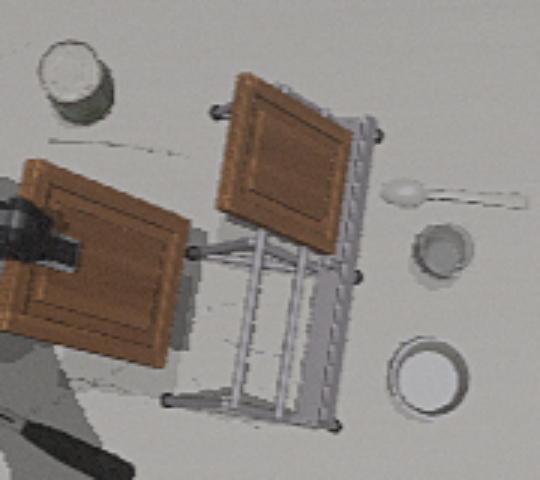

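The grooved face is now outward, the board is square in the jaws, and the neighbour hasn't moved. I'll measure the held board before lowering it.

```bash
python3 - <<'E'
from h import *
import pickle
F=pickle.load(open("f1.pkl","rb"))
k=lambda p:[(1.5*x,1.5*y) for x,y in p]
boards(F,{"scene":[k([(173,68),(229,59),(241,132),(189,143)])],"top":[k([(168,161),(225,182),(216,234),(156,222)])]})
print("expected",C0+S*.19+N*.003)
E
```

```text
scene 0 2952 n [-0.144 -0.808  0.571] tilt 55.2 yaw out -100.1 face ctr [0.4597 0.1258 0.2609] ctr [0.4607 0.1315 0.2569] [0.1093 0.1495] 0.0
top 0 1733 n [-0.141 -0.808  0.572] tilt 55.1 yaw out -99.9 face ctr [0.4604 0.1267 0.2606] ctr [0.4614 0.1324 0.2566] [0.1532 0.1091] 89.6
expected [0.46251142 0.13248346 0.259832  ]
```

```bash
python3 - <<'E'
from h import *
from plant import robot
o=N*.003
robot.move_straight(C0+S*(G+.15)+o,vel=.12)
print(robot.move_straight(C0+S*(G+.02)+o,vel=.1,contact_N=8))
print(robot.move_straight(C0+S*(G-.008)+o,vel=.03,contact_N=5))
s=robot.sense();print(s["t"],s["wrist_force"].round(1),((s["tcp_pos"]-C0-S*G)@np.c_[Y,S,N]).round(4))
f=robot.grab_frame("scene");cv2.imwrite("pics/g.png",cv2.resize(f["image"][80:280,130:390,::-1],None,fx=3,fy=3))
E
```

```text
False
True
11.95 [0.7 1.3 0.6] [-0.      0.0005  0.0023]
```

View pics/g.png

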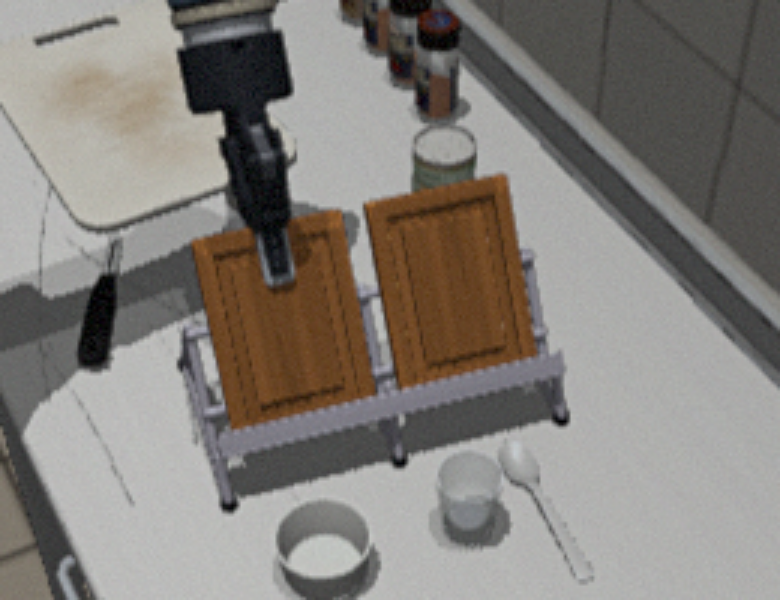

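The board is back at its old outline with the groove out, and it touched the ledge at the expected height. Next I settle it on the bars, release and withdraw.

```bash
python3 - <<'E'
from h import *
from plant import robot
robot.move_straight(C0+S*G,vel=.02,contact_N=5)
robot.grip(.6)
robot.move_straight(C0+S*(G+.14),vel=.12)
robot.sleep(.5)
s=robot.sense();print(s["t"],s["wrist_force"].round(1))
F={n:robot.grab_frame(n) for n in("scene","top")}
boards(F,{"scene":[[(285,235),(372,220),(388,330),(310,342)],[(374,214),(452,202),(470,300),(388,318)]],
"top":[[(340,276),(412,296),(404,372),(328,358)],[(352,196),(424,222),(412,296),(344,272)]]})
f=F["scene"];cv2.imwrite("pics/i.png",cv2.resize(f["image"][80:280,130:390,::-1],None,fx=3,fy=3))
E
```

```text
14.4667 [-0.4 -0.5 -0.4]
scene 0 2740 n [-0.144 -0.807  0.572] tilt 55.1 yaw out -100.1 face ctr [0.4415 0.0228 0.1086] ctr [0.4425 0.0284 0.1046] [0.1093 0.141 ] 0.1
scene 1 2493 n [-0.143 -0.806  0.574] tilt 54.9 yaw out -100.1 face ctr [0.5683 0.0008 0.1089] ctr [0.5693 0.0064 0.1049] [0.1098 0.1407] 0.0
top 0 935 n [-0.14  -0.804  0.578] tilt 54.7 yaw out -99.9 face ctr [0.4424 0.0215 0.1051] ctr [0.4434 0.0271 0.1011] [0.1534 0.1093] 89.8
top 1 717 n [-0.146 -0.802  0.579] tilt 54.6 yaw out -100.3 face ctr [5.688e-01 1.000e-04 1.062e-01] ctr [0.5698 0.0057 0.1022] [0.1508 0.1093] 89.9
```

View pics/i.png

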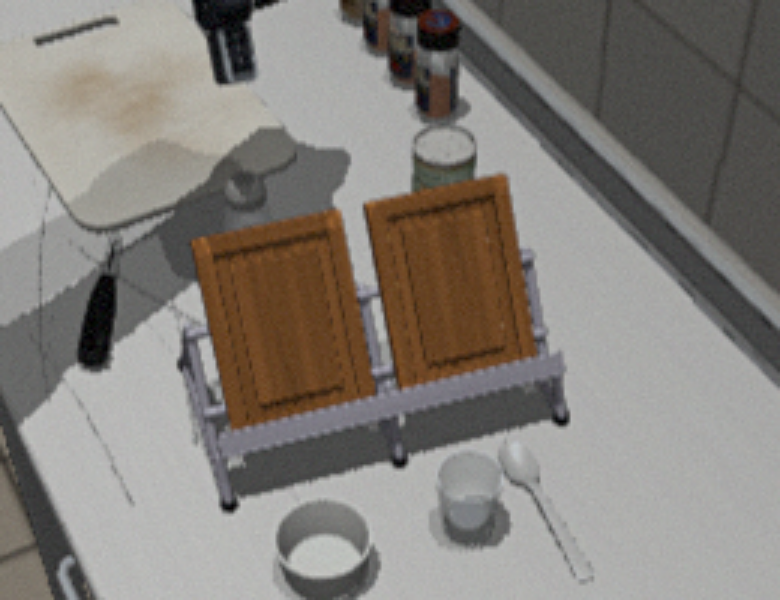

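Both boards lean at 55° with the groove out, within 2 mm of where they started, and the gripper is clear of them.

```bash
python3 -c "
from plant import robot
print(robot.close_job())"
```

```text
the job is handed in; nothing more can be done
None
```

I turned the wrong-way board over and stood it back in its own half of the rack with the groove outward, left the other board and the things around it in place, and handed the job in at about 15 s; no verdict was shown.

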